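# Fetch the stamp from behind the paint bottles

### The job

The rubber stamp has been left at the back of the wooden caddy behind the paint bottles and belongs in the tin with the card circles. Stand all three bottles on the green cutting mat out of the way, then take the stamp and lower it upright onto the cards in the tin, feeling for the cards since the tin's fill is unknown, and do not drop it in. After that stand each bottle back in the drip dish of its own colour, and leave the tape dispenser where it is.

Things in the scene. Friction and masses are not known exactly. Their poses are not given: they have to be found in the camera images.
- bottle_red_center (a point): red paint bottle, red body with a white label band and a red ribbed screw cap: body 46 mm across and 80 mm high, shoulder to 94 mm, cap 27 mm across from 94 mm to the top at 125 mm. Stands upright, 0.1 to 0.22 kg. The point is its centre, half-way up (62.5 mm above its foot); z is up.
- bottle_yellow_center (a point): yellow paint bottle, yellow body with a white label band and a yellow ribbed screw cap: body 46 mm across and 80 mm high, shoulder to 94 mm, cap 27 mm across from 94 mm to the top at 125 mm. Stands upright, 0.1 to 0.22 kg. The point is its centre, half-way up (62.5 mm above its foot); z is up.
- bottle_blue_center (a point): blue paint bottle, blue body with a white label band and a blue ribbed screw cap: body 46 mm across and 80 mm high, shoulder to 94 mm, cap 27 mm across from 94 mm to the top at 125 mm. Stands upright, 0.1 to 0.22 kg. The point is its centre, half-way up (62.5 mm above its foot); z is up.
- dish_red: pale red square drip dish, fixed in the front row of the wooden caddy; the red bottle stands in it at the start. 76 mm square outside, 70 mm inside, rim 14 mm high, floor 3 mm thick. Origin: centre of its underside, 8 mm above the table (so a bottle in it stands 11 mm above the table). The three dishes lie side by side along the caddy's y, 83 mm apart, in any order of colour; x points to the back of the caddy, y to the left along the row.
- dish_yellow: pale yellow square drip dish, fixed in the front row of the wooden caddy; the yellow bottle stands in it at the start. 76 mm square outside, 70 mm inside, rim 14 mm high, floor 3 mm thick. Origin: centre of its underside, 8 mm above the table (so a bottle in it stands 11 mm above the table). The three dishes lie side by side along the caddy's y, 83 mm apart, in any order of colour; x points to the back of the caddy, y to the left along the row.
- dish_blue: pale blue square drip dish, fixed in the front row of the wooden caddy; the blue bottle stands in it at the start. 76 mm square outside, 70 mm inside, rim 14 mm high, floor 3 mm thick. Origin: centre of its underside, 8 mm above the table (so a bottle in it stands 11 mm above the table). The three dishes lie side by side along the caddy's y, 83 mm apart, in any order of colour; x points to the back of the caddy, y to the left along the row.
- stamp_center (a point): rubber stamp, 68 mm high, brown turned wood: round base 42 mm across and 20 mm high, waist 15 mm across at 35 mm, round-topped knob 27 mm across at its widest, 52 mm above the foot. About 0.06 kg. The point is its centre, 34 mm above its foot; z is up. At the start it stands on the 8 mm thick floor of the wooden caddy, in the trough behind the bottle row (its centre about 89 mm behind the middle line of the dishes). The caddy is fixed, 180 by 272 mm, its walls 36 mm high.
- tin: open round tin, white with a teal and white band, fixed, 140 mm across outside, 134 mm inside, rim 62 mm above the table. It holds a flat stack of cream card circles 128 mm across; the top of the stack lies level, somewhere between 10 and 42 mm above the table, different every time; it carries a push of up to 40 N without giving way. Origin: centre of the underside, on the table.
- cutting_mat: dark green cutting mat with a pale grid, flat and fixed on the table, 235 mm along its x, 165 mm along its y, 3 mm thick. Origin: centre of its underside, on the table.
- dispenser: teal weighted tape dispenser with a roll of tape, loose, 150 mm along its x, 58 mm along its y, 76 mm high, behind the caddy as seen from the robot. Origin: centre of its underside. To be left alone.
Not all that is in view belongs to the job. Of the things that look like the part that bears stamp_center, the largest one is meant.

How it is judged:
By the outcome, as a careful person would: the job done as asked, in the order asked, and still so for the second after the job is handed in, with the robot touching nothing.
It also fails if it takes over 144 s, if anything falls off the work surface, if the arm or the gripper's body presses on something with over 40 N, if the wrist force passes 120 N, or if a joint passes its speed limit or range.

### The arm

A 6-joint arm with a two-finger parallel gripper is mounted at the origin on the work surface. World frame = base frame: x ahead of the robot, y to its left, z up, the work surface at z = 0. Lengths are in m, angles in rad, forces in N, time in s.
With the tool pointing down it reaches from about 0.4 to 0.925 m from the base axis. Payload 3.4 kg.
Tool frame: the origin (TCP) lies on the centre line of the jaws, within the pads' length; the fingertips stand 11 mm ahead of it and the grasp point (between the pads) lies 8 mm behind it; z points along the fingers, y is the line along which they close (so a half turn about z gives the same grasp; the last joint's range is limited). The gripper opens to 85 mm and grips with 20 to 120 N. Pads are 22 mm wide; open, the fingers measure 114 mm over their backs; the gripper's body (76 mm by 85 mm) begins 54 mm behind the grasp point. The pads swing forward as they close: fully open they stand 13 mm farther back than shut.
Start: joints at [1.042, 0.307, 1.506, -0, 1.328, -0.073], TCP at [0.253, 0.517, 0.218] pointing down, gripper open.
Joint ranges: [-3.12, 3.12], [-1.05, 2.28], [0.14, 2.33], [-1.42, 4.57], [0.1, 2.73], [-2.68, 2.68]. Speed limits (rad/s): [2.57, 2.57, 3.14, 3.14, 3.14, 3.14].

### API

Orientations are given as a 3x3 rotation matrix whose columns are the frame's x, y, z axes.
In Python, from station import get_state, capture, camera_info, job_done gives the robot as it stands.
- The arm moves only by the shell command python3 -m inch 'ROWS' [FORCE]. ROWS is JSON, a list of rows, each a list of 7 numbers: the turn, a rotation vector about the tool's x, y, z in degrees, then the shift along the tool's x, y, z in cm, then the opening, from 0 (shut) to 1 (fully open). A call has exactly 5 rows; each row shifts and turns the commanded pose from where the row before left it, along the tool's axes as they then stand; what a row does not reach is not made up. A row lasts 1/8 s, in which the tool goes at most 62.5 mm and 10.7 degrees, less where a joint would pass 70% of its speed; a pose out of reach is approached as far as the arm can. A call with a gripper value outside its range is refused whole. The fingers move at their own pace and stop on an object; FORCE is the grip in N (left out, the last holds). Time passes only in rows, so rows that do not move let the fingers close, or fill a call up. It gives the time, the measured TCP pose, the force, the opening and the grip force at its end, in the units of the state.
- get_state(): the state, without advancing time (a new reading comes with each control period).
- capture(name): name is "scene" or "side" or "wrist"; returns the picture (400x640x3 uint8, red, green, blue); there is no depth.
- camera_info(name): a dict with "camera_matrix" (3x3 intrinsics, pixels), "world_from_camera" (4x4, takes a point from camera to world coordinates); the wrist camera has in their place "mount" (4x4, takes a point from camera to tool coordinates, whose origin is the TCP and whose axes are the flange's). Camera axes: x right, y up, looking along -z (the intrinsics and any distortion apply to the point x, -y, -z); pixel columns grow to the right and rows downward; lengths in m; the calibration is good to about 2 mm. A picture is of the moment at which its call begins: read the wrist's pose just before it. camera_info takes no time and is no camera call.
- job_done(): hands the job in; it is judged then, once.
The state is a dict: "t": time; "joint_pos": joint angles; "qd": joint speeds; "tau": joint torques, N m; "tool_pos": TCP position; "tool_rot": TCP orientation; "contact_force": force on the tool from outside, world axes, zero at the start; "torque": the same for the moment, N m; "grip_width": opening from 0.0 (shut) to 1.0 (fully open); "gripper_force": force on a finger pad.
Only numpy, scipy, OpenCV 4.12 (cv2) and the standard library are available. Lean on these libraries where they do the work, as an engineer would, in place of code of your own. Each camera call takes 0.05 s, during which the arm holds its last target. There are 200 camera calls.

## Working session

There is one attempt and no reset: what is moved stays moved. The work goes in short steps, Python scripts to look and compute and a shell command to move; the robot and the scene stay as the last step left them, time stands still between calls to the robot, and variables do not carry over. Pictures are saved under pics/ and viewed, at most 14 in all, crops included, and the job is handed in when it is done.

```bash
ls; mkdir -p pics
python3 - <<'E'
from station import *
import cv2,numpy as np
np.set_printoptions(precision=4,suppress=True)
s=get_state();print(s)
for n in ("scene","side","wrist"):
    print(n,camera_info(n)); 
a=[cv2.cvtColor(capture(n),cv2.COLOR_RGB2BGR) for n in ("scene","side","wrist")]
for n,i in zip(("scene","side","wrist"),a): cv2.imwrite(f"pics/{n}0.png",i)
E
```

```text
pics
{'t': 0.0, 'joint_pos': array([ 1.0425,  0.3076,  1.5077,  0.    ,  1.3284, -0.0735]), 'qd': array([0.0002, 0.0012, 0.0003, 0.    , 0.0021, 0.0005]), 'tau': array([ -0.0003, -45.7553, -25.1914,  -0.0002,   0.0133,   0.    ]), 'tool_pos': array([0.2522, 0.5159, 0.2171]), 'tool_rot': array([[-0.8983,  0.4393, -0.0011],
       [ 0.4393,  0.8983, -0.0018],
       [ 0.0002, -0.0021, -1.    ]]), 'contact_force': array([-0.2582, -0.0555, -0.0004]), 'torque': array([ 0.0093, -0.0041,  0.0137]), 'gripper_force': 0.0, 'grip_width': 0.9980913684157248}
scene {'camera_matrix': array([[387.4263,   0.    , 320.341 ],
       [  0.    , 387.4263, 194.5906],
       [  0.    ,   0.    ,   1.    ]]), 'world_from_camera': array([[-0.7851, -0.3579,  0.5055,  1.0752],
       [ 0.619 , -0.4225,  0.6621,  0.5554],
       [-0.0234,  0.8327,  0.5532,  0.5654],
       [ 0.    ,  0.    ,  0.    ,  1.    ]])}
side {'camera_matrix': array([[485.0766,   0.    , 324.4449],
       [  0.    , 485.0766, 204.1708],
       [  0.    ,   0.    ,   1.    ]]), 'world_from_camera': array([[ 0.7325,  0.5117, -0.4491,  0.1208],
       [-0.6807,  0.5446, -0.4898, -0.5688],
       [-0.006 ,  0.6645,  0.7473,  0.9762],
       [ 0.    ,  0.    ,  0.    ,  1.    ]])}
wrist {'camera_matrix': array([[314.6606,   0.    , 316.582 ],
       [  0.    , 314.6606, 198.3617],
       [  0.    ,   0.    ,   1.    ]]), 'mount': array([[ 0.0004,  0.9461,  0.3238,  0.0836],
       [ 1.    , -0.0002, -0.0007, -0.0002],
       [-0.0006,  0.3238, -0.9461, -0.1551],
       [ 0.    ,  0.    ,  0.    ,  1.    ]])}
```

View pics/scene0.png

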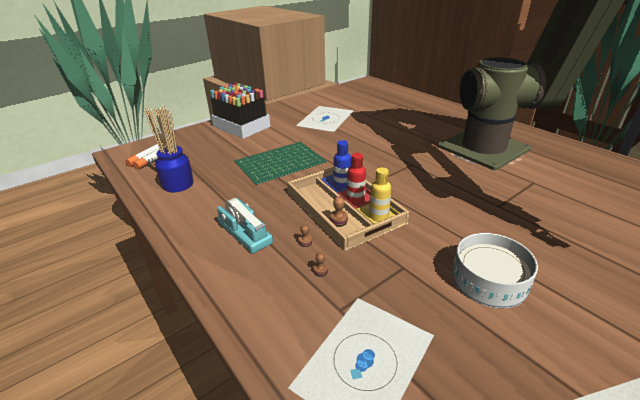

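View pics/side0.png

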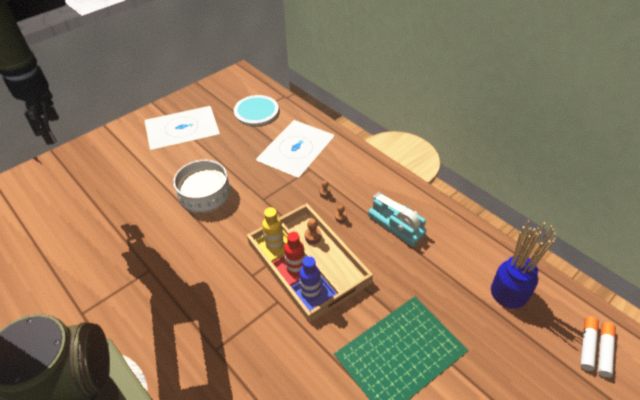

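The scene view shows, from the far left: the stamp at (340,210) behind the bottles blue (342,165), red (357,180), yellow (381,195). Two smaller decoy stamps are outside the caddy. The side view shows the caddy with caps near (270,213), (293,238), (309,262), the stamp at (312,230), the tin at (202,185) and the mat at (400,350).

```bash
cat > h.py <<'E'
from station import *
import cv2,numpy as np
np.set_printoptions(precision=4,suppress=True)
def cam(n,s=None):
    c=camera_info(n)
    if n=="wrist":
        s=s or get_state();T=np.eye(4);T[:3,:3]=s["tool_rot"];T[:3,3]=s["tool_pos"]
        return c["camera_matrix"],T@c["mount"]
    return c["camera_matrix"],c["world_from_camera"]
def ray(C,p):
    K,T=C;d=np.linalg.solve(K,[p[0],p[1],1.])*[1,-1,-1]
    return T[:3,3],T[:3,:3]@d
def plane(C,p,z):
    o,d=ray(C,p);return (o+d*(z-o[2])/d[2])[:2]
def proj(C,P):
    K,T=C;q=T[:3,:3].T@(np.array(P)-T[:3,3]);q=K@(q*[1,-1,-1]);return q[:2]/q[2]
def hsv(i): return cv2.cvtColor(i,cv2.COLOR_BGR2HSV)
def blobs(m,k=1,amin=30):
    n,l,st,c=cv2.connectedComponentsWithStats(m)
    o=sorted([(st[j,4],j) for j in range(1,n) if st[j,4]>amin],reverse=True)[:k]
    return [(l==j).astype(np.uint8) for a,j in o]
def delta(s,xy=None,z=None):
    d=np.zeros(3)
    if xy is not None:d[:2]=np.array(xy)-s["tool_pos"][:2]
    if z is not None:d[2]=z-s["tool_pos"][2]
    return s["tool_rot"].T@d*100
E
python3 - <<'E'
from h import *
i=cv2.imread("pics/side0.png");C=cam("side");H=hsv(i)
m=cv2.inRange(H,(65,70,20),(90,255,140));m[:, :330]=0;m[:280]=0
m=cv2.morphologyEx(m,cv2.MORPH_CLOSE,np.ones((5,5)))
b=blobs(m)[0];c=cv2.findContours(b,0,2)[0][0];a=cv2.approxPolyDP(cv2.convexHull(c),6,True)[:,0]
print("mat",[(p,plane(C,p,.003)) for p in a])
for n,lo,hi in(("red",(0,170,60),(5,255,255)),("yel",(20,160,90),(32,255,255)),("blu",(105,150,50),(130,255,255))):
    m=cv2.inRange(H,lo,hi);m[:,:240]=0;m[:,345:]=0;m[:195]=0;m[320:]=0
    ys,xs=np.where(m);t=ys.min();print(n,m.sum()//255,"top",t,xs[ys<=t+3].mean(),plane(C,(xs[ys<=t+6].mean(),t+4),.136))
x=cv2.resize(i[150:350,140:400],None,fx=3,fy=3,interpolation=cv2.INTER_CUBIC)[:600,:800]
cv2.imwrite("pics/s1.png",x)
E
```

```text
mat [(array([466, 350], dtype=int32), array([ 0.6429, -0.4381])), (array([410, 399], dtype=int32), array([ 0.4781, -0.424 ])), (array([369, 399], dtype=int32), array([ 0.4189, -0.3688])), (array([335, 354], dtype=int32), array([ 0.4344, -0.2554])), (array([414, 297], dtype=int32), array([ 0.6614, -0.2799]))]
red 431 top 232 292.741935483871 [ 0.5117 -0.039 ]
yel 513 top 207 271.6666666666667 [0.5242 0.0486]
blu 142 top 257 308.26666666666665 [ 0.4924 -0.1119]
```

View pics/s1.png

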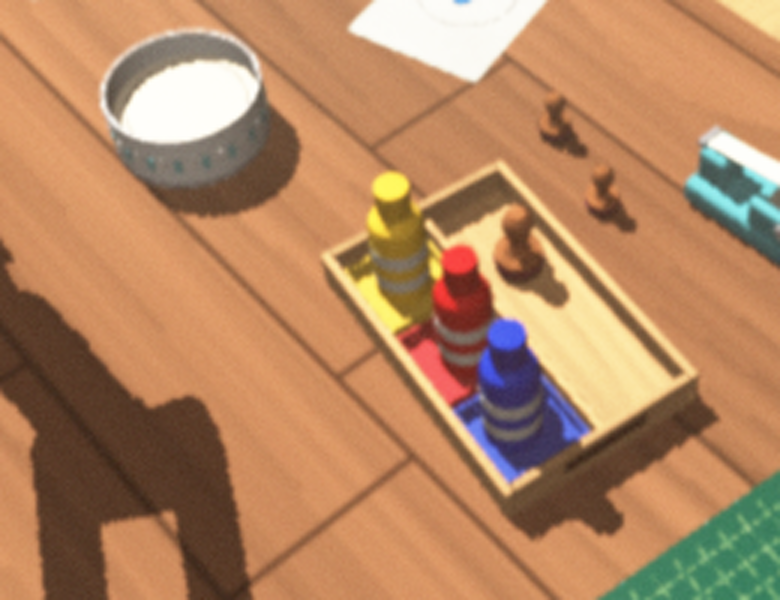

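The crop (3x, offset 140,150) shows the cap tops: yellow (391,185), red (461,260), blue (508,335). The stamp knob is at (516,222), caddy corners at (500,163), (325,257), (512,490), (695,373), and the tin rim centre near (183,83).

Run:
```python
from h import *
C=cam("side")
f=lambda p,z:plane(C,(p[0]/3+140-.33,p[1]/3+150-.33),z)
c=np.array([f(p,.036) for p in((500,163),(325,257),(512,490),(695,373))])
print("caddy BL FL FR BR",c, c.mean(0),np.linalg.norm(np.diff(c,axis=0),axis=1))
yl=(c[0]-c[3])+(c[1]-c[2]);xb=c[0]-c[1]+c[3]-c[2]
print("yaw",np.degrees(np.arctan2(yl[1],yl[0]))-90,np.degrees(np.arctan2(xb[1],xb[0])))
print("caps",[f(p,.136) for p in((391,185),(461,260),(508,335))])
print("stamp",f((516,222),.06),"tin",f((183,83),.062))
print("tin x",f((101,85),.062),f((263,85),.062))
```

```text
caddy BL FL FR BR [[ 0.6519  0.0801]
 [ 0.4792  0.1011]
 [ 0.4491 -0.1623]
 [ 0.6181 -0.1835]] [ 0.5496 -0.0412] [0.174  0.2651 0.1704]
yaw -6.90717313314407 -7.031253766630454
caps [array([0.5199, 0.0513]), array([ 0.5119, -0.0404]), array([ 0.4928, -0.1134])]
stamp [0.6053 0.0065] tin [0.4953 0.3257]
tin x [0.4409 0.3735] [0.5456 0.275 ]
```

```bash
python3 -m inch '[[0,0,10,0,0,-0.9,1],[0,0,10,0,0,-0.9,1],[0,0,10,0,0,-0.9,1],[0,0,10,0,0,-0.9,1],[0,0,10,0,0,-0.9,1]]'
python3 -m inch '[[0,0,10,0,0,0,1],[0,0,10,0,0,0,1],[0,0,1,0,0,0,1],[0,0,0,0,0,0,1],[0,0,0,0,0,0,1]]'
python3 - <<'E'
from h import *
s=get_state();print(s["tool_rot"],s["joint_pos"],delta(s,(.50,-.04),.26))
E
```

```text
t: 0.78
tool_pos: [0.2524, 0.5163, 0.2629]
tool_rot: [[-0.235, 0.972, -0.0], [0.972, 0.235, -0.001], [-0.001, -0.001, -1.0]]
contact_force: [-0.1, -0.5, 0.6]
grip_width: 1.0
gripper_force: 0.0
t: 1.4
tool_pos: [0.2526, 0.5165, 0.2629]
tool_rot: [[0.121, 0.993, -0.0], [0.993, -0.121, -0.0], [-0.0, -0.0, -1.0]]
contact_force: [-0.1, 0.4, 0.4]
grip_width: 0.999
gripper_force: 0.0
[[ 0.1212  0.9926 -0.0001]
 [ 0.9926 -0.1212 -0.0002]
 [-0.0002 -0.0001 -1.    ]] [ 1.0426  0.2764  1.4357 -0.      1.4298  1.1641] [-52.2398  31.3086   0.2984]
```

```bash
python3 -m inch '[[0,0,0,-4,4.5,0,1],[0,0,0,-4,4.5,0,1],[0,0,0,-4,4.5,0,1],[0,0,0,-4,4.5,0,1],[0,0,0,-4,4.5,0,1]]' >/dev/null
python3 -m inch '[[0,0,0,-5.5,1.6,0,1],[0,0,0,-5.5,1.6,0,1],[0,0,0,-5.5,1.6,0,1],[0,0,0,-5.5,1.6,0,1],[0,0,0,-5.5,1.6,0,1]]' >/dev/null
python3 -m inch '[[0,0,0,-4.7,0.8,0,1],[0,0,0,0,0,0,1],[0,0,0,0,0,0,1],[0,0,0,0,0,0,1],[0,0,0,0,0,0,1]]'
python3 - <<'E'
from h import *
import json
s=get_state();i=cv2.cvtColor(capture("wrist"),cv2.COLOR_RGB2BGR);cv2.imwrite("pics/w1.png",i)
C=cam("wrist",s);np.savez("w1.npz",K=C[0],T=C[1])
for n,p in dict(y=(.5199,.0513),r=(.5119,-.0404),b=(.4928,-.1134)).items(): print(n,proj(C,(*p,.136)))
E
```

```text
t: 3.28
tool_pos: [0.499, -0.0387, 0.2631]
tool_rot: [[0.121, 0.993, 0.0], [0.993, -0.121, 0.0], [0.0, 0.0, -1.0]]
contact_force: [0.1, -0.2, 0.3]
grip_width: 1.0
gripper_force: 0.0
y [328.476   80.2195]
r [330.584  185.3611]
b [319.4531 256.3669]
```

View pics/w1.png

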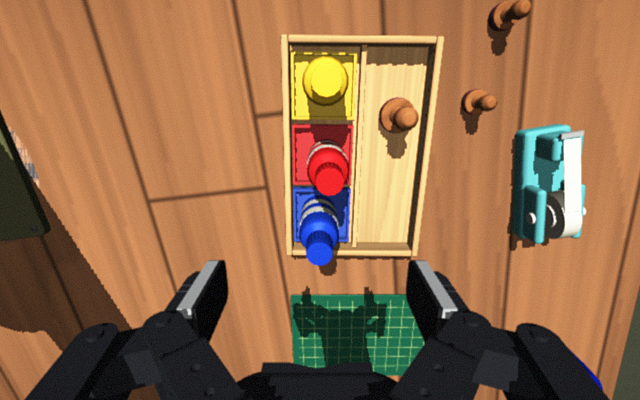

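The wrist view shows the cap tops: yellow (326,77), red (331,178), blue (320,248). The stamp knob is at (404,118), the caddy corners near (283,37) and (443,38), and the mat's near-left edge at row 294.

Run:
```python
from h import *
z=np.load("w1.npz");C=(z["K"],z["T"])
i=cv2.imread("pics/w1.png");H=hsv(i)
for n,p in dict(y=(326,77),r=(331,178.5),b=(320,248.5)).items(): print(n,plane(C,p,.136))
print("stamp knob",plane(C,(405,118),.063))
print("mat corner",plane(C,(291,294),.003))
for n,lo,hi in(("y",(22,120,60),(34,255,255)),("r",(0,150,50),(5,255,255)),("b",(105,120,40),(130,255,255))):
    m=cv2.inRange(H,lo,hi);m[:,:286]=0;m[:,362:]=0;m[:45]=0;m[246:]=0
    b=blobs(m)[0];ys,xs=np.where(b);x0,x1,y0,y1=xs.min(),xs.max(),ys.min(),ys.max()
    print(n,"dish px",x0,x1,y0,y1,"back/front",plane(C,(x0,y0),.022),plane(C,(x1,y0),.022),plane(C,(x0,y1),.022))
```

```text
y [0.5181 0.0541]
r [ 0.513  -0.0339]
b [ 0.4944 -0.1046]
stamp knob [0.602  0.0045]
mat corner [ 0.4337 -0.2477]
y dish px 290 356 51 119 back/front [0.484  0.0908] [0.5592 0.0817] [0.4728 0.0157]
r dish px 291 352 124 194 back/front [0.4732 0.0097] [0.5477 0.0006] [ 0.4599 -0.08  ]
b dish px 293 349 187 245 back/front [ 0.4639 -0.0707] [ 0.537  -0.0796] [ 0.4517 -0.1547]
```

```bash
python3 -m inch '[[0,0,0,-3.5,0.2,3.1,1],[0,0,0,-3.4,0.1,3.1,1],[0,0,0,0,0,0,1],[0,0,0,0,0,0,1],[0,0,0,0,0,0,1]]'
python3 - <<'E'
from h import *
s=get_state();i=cv2.cvtColor(capture("wrist"),cv2.COLOR_RGB2BGR);cv2.imwrite("pics/w2.png",i)
C=cam("wrist",s);np.savez("w2.npz",K=C[0],T=C[1])
H=hsv(i);m=cv2.inRange(H,(105,150,40),(130,255,255));m[:,:250]=0;m[:,400:]=0
b=blobs(m)[0];ys,xs=np.where(b);print(xs.min(),xs.max(),ys.min(),ys.max())
print(proj(C,(.494,-.1046,.136)),proj(C,(.493,-.1134,.136)))
E
```

```text
t: 3.95
tool_pos: [0.4946, -0.108, 0.2022]
tool_rot: [[0.122, 0.993, 0.002], [0.993, -0.122, -0.0], [0.0, 0.002, -1.0]]
contact_force: [0.6, -0.5, 0.6]
grip_width: 1.0
gripper_force: 0.0
284 353 142 228
[315.2281 203.974 ] [315.3434 214.987 ]
```

View pics/w2.png

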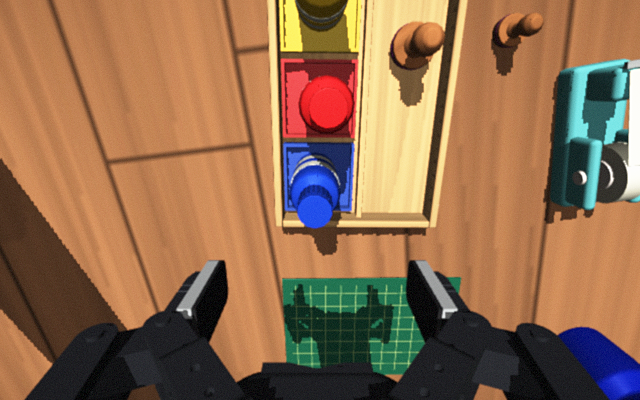

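The close view shows the blue cap top at (315,208), which puts it at about (0.494,-0.108), right under the tool. I'll descend and grip it.

```bash
python3 -m inch '[[0,0,0,0,0,3,1],[0,0,0,0,0,3,1],[0,0,0,0,0,1.5,1],[0,0,0,0,0,1,1],[0,0,0,0,0,0,1]]' 
python3 -m inch '[[0,0,0,0,0,0,0],[0,0,0,0,0,0,0],[0,0,0,0,0,0,0],[0,0,0,0,0,0,0],[0,0,0,0,0,0,0]]' 40
python3 -m inch '[[0,0,0,0,0,0,0],[0,0,0,0,0,0,0],[0,0,0,0,0,0,0],[0,0,0,0,0,0,0],[0,0,0,0,0,0,0]]'
```

```text
t: 4.62
tool_pos: [0.4937, -0.1087, 0.116]
tool_rot: [[0.123, 0.992, -0.0], [0.992, -0.123, 0.0], [0.0, -0.0, -1.0]]
contact_force: [-0.0, -1.4, 0.5]
grip_width: 0.997
gripper_force: 0.0
t: 5.25
tool_pos: [0.4939, -0.1089, 0.1167]
tool_rot: [[0.123, 0.992, 0.001], [0.992, -0.123, -0.0], [-0.0, 0.001, -1.0]]
contact_force: [-1.2, 0.8, 5.8]
grip_width: 0.285
gripper_force: 39.1
t: 5.88
tool_pos: [0.4939, -0.1089, 0.1167]
tool_rot: [[0.123, 0.992, 0.001], [0.992, -0.123, -0.0], [-0.0, 0.001, -1.0]]
contact_force: [-0.3, -1.7, 4.7]
grip_width: 0.286
gripper_force: 39.1
```

```bash
python3 -m inch '[[0,0,0,0,0,-1,0],[0,0,0,0,0,-2,0],[0,0,0,0,0,-3,0],[0,0,0,-3,1.8,-1,0],[0,0,0,-4.3,2.6,0,0]]' 
python3 -m inch '[[0,0,0,-4.3,2.6,0,0],[0,0,0,-4.3,2.6,0,0],[0,0,0,-4.3,2.6,0,0],[0,0,0,-3.2,2,0,0],[0,0,0,-2,1,0,0]]'
python3 -m inch '[[0,0,0,0,0,0,0],[0,0,0,0,0,2.5,0],[0,0,0,0,0,2.5,0],[0,0,0,0,0,1.2,0],[0,0,0,0,0,0,0]]'
```

```text
t: 6.5
tool_pos: [0.5289, -0.1865, 0.1876]
tool_rot: [[0.121, 0.993, 0.002], [0.993, -0.121, -0.0], [0.0, 0.002, -1.0]]
contact_force: [0.5, 0.5, -2.1]
grip_width: 0.284
gripper_force: 39.5
t: 7.12
tool_pos: [0.6136, -0.3816, 0.1851]
tool_rot: [[0.124, 0.992, -0.001], [0.992, -0.124, 0.0], [0.0, -0.001, -1.0]]
contact_force: [0.0, 0.7, -2.3]
grip_width: 0.286
gripper_force: 39.5
t: 7.75
tool_pos: [0.6124, -0.3782, 0.123]
tool_rot: [[0.122, 0.992, -0.002], [0.992, -0.122, 0.002], [0.002, -0.002, -1.0]]
contact_force: [-0.2, 0.4, -1.5]
grip_width: 0.285
gripper_force: 39.5
```

```bash
python3 -m inch '[[0,0,0,0,0,0.6,0],[0,0,0,0,0,0.5,0],[0,0,0,0,0,0.2,0],[0,0,0,0,0,0,0],[0,0,0,0,0,0,0]]' 
python3 -m inch '[[0,0,0,0,0,0.05,0],[0,0,0,0,0,0.05,0],[0,0,0,0,0,0.05,0],[0,0,0,0,0,0,0],[0,0,0,0,0,0,0]]'
```

```text
t: 8.38
tool_pos: [0.6133, -0.3797, 0.1112]
tool_rot: [[0.123, 0.992, 0.0], [0.992, -0.123, -0.0], [-0.0, 0.0, -1.0]]
contact_force: [-0.3, -0.6, -1.5]
grip_width: 0.286
gripper_force: 39.6
t: 9.0
tool_pos: [0.6133, -0.3795, 0.1095]
tool_rot: [[0.123, 0.992, 0.0], [0.992, -0.123, -0.0], [-0.0, 0.0, -1.0]]
contact_force: [-0.2, 0.4, -1.2]
grip_width: 0.282
gripper_force: 39.6
```

```bash
python3 -m inch '[[0,0,0,0,0,0.05,0],[0,0,0,0,0,0.05,0],[0,0,0,0,0,0.0,0],[0,0,0,0,0,0,0],[0,0,0,0,0,0,0]]'
```

```text
t: 9.62
tool_pos: [0.6133, -0.3797, 0.1088]
tool_rot: [[0.123, 0.992, 0.0], [0.992, -0.123, -0.0], [-0.0, 0.0, -1.0]]
contact_force: [-1.4, 0.2, 1.0]
grip_width: 0.289
gripper_force: 39.9
```

```bash
python3 -m inch '[[0,0,0,0,0,0,0.75],[0,0,0,0,0,0,0.75],[0,0,0,0,0,-1,0.75],[0,0,0,0,0,-4,0.75],[0,0,0,0,0,-4.2,1]]' >/dev/null
python3 -m inch '[[0,0,0,4.7,-2,0,1],[0,0,0,4.7,-2,0,1],[0,0,0,4.7,-2,0,1],[0,0,0,4.7,-2,0,1],[0,0,0,4.7,-2,0,1]]' >/dev/null
python3 -m inch '[[0,0,0,4.7,-2,0,1],[0,0,0,4.6,-2.2,0,1],[0,0,0,0,0,0,1],[0,0,0,0,0,0,1],[0,0,0,0,0,0,1]]'
cat > cap.py <<'E'
import sys
from h import *
n,lo,hi=dict(r=("r",(0,150,50),(5,255,255)),y=("y",(22,150,60),(34,255,255)),b=("b",(105,150,40),(130,255,255)))[sys.argv[1]]
P=np.array([float(v) for v in sys.argv[3:6]])  # expected cap-top centre
s=get_state();i=cv2.cvtColor(capture("wrist"),cv2.COLOR_RGB2BGR);cv2.imwrite(f"pics/{sys.argv[2]}.png",i)
C=cam("wrist",s);p=proj(C,P);e=proj(C,P+s["tool_rot"][:,1]*.0135);r=np.linalg.norm(e-p)
g=cv2.GaussianBlur(cv2.cvtColor(i,cv2.COLOR_BGR2GRAY),(3,3),0)
print("state",s["tool_pos"],"expected px",p,"r",r,"delta cm",delta(s,P[:2]))
x0,y0=(p-50).astype(int);c=cv2.resize(i[max(y0,0):y0+100,x0:x0+100],None,fx=4,fy=4)
cv2.imwrite(f"pics/{sys.argv[2]}c.png",c);print("crop origin",x0,max(y0,0))
E
python3 cap.py r w3 .5125 -.036 .136
```

```text
t: 11.5
tool_pos: [0.5135, -0.0377, 0.2009]
tool_rot: [[0.124, 0.992, 0.001], [0.992, -0.124, -0.001], [-0.0, 0.001, -1.0]]
contact_force: [0.4, 0.7, 0.7]
grip_width: 1.006
gripper_force: 0.0
state [ 0.5135 -0.0377  0.2009] expected px [315.1131 206.811 ] r 18.11127592311376 delta cm [ 0.1527 -0.1168 -0.0002]
crop origin 265 156
```

View pics/w3.png

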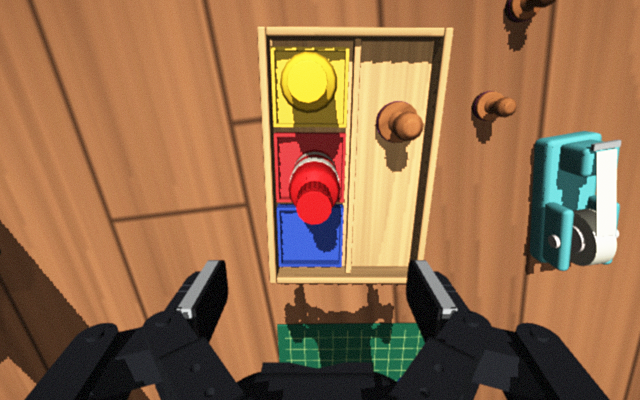

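The view shows the red cap top at (314,206), about 1.5 mm from under the tool, so I'll grip it.

```bash
python3 -m inch '[[0,0,0,0.15,0,3,1],[0,0,0,0,0,3,1],[0,0,0,0,0,1.5,1],[0,0,0,0,0,0.85,1],[0,0,0,0,0,0,1]]' 
python3 -m inch '[[0,0,0,0,0,0,0],[0,0,0,0,0,0,0],[0,0,0,0,0,0,0],[0,0,0,0,0,0,0],[0,0,0,0,0,0,0]]' 40
python3 -m inch '[[0,0,0,0,0,-1,0],[0,0,0,0,0,-2,0],[0,0,0,0,0,-3,0],[0,0,0,-2.8,-0.1,-1,0],[0,0,0,-4.7,-0.2,0,0]]' 
python3 -m inch '[[0,0,0,-4.7,-0.2,0,0],[0,0,0,-4.7,-0.2,0,0],[0,0,0,-4.7,-0.2,0,0],[0,0,0,-4.7,-0.2,0,0],[0,0,0,-4.7,-0.2,0,0]]' 
python3 -m inch '[[0,0,0,-2.2,-0.1,0,0],[0,0,0,0,0,2.5,0],[0,0,0,0,0,2.5,0],[0,0,0,0,0,1.2,0],[0,0,0,0,0,0,0]]'
```

```text
t: 12.18
tool_pos: [0.513, -0.0354, 0.1169]
tool_rot: [[0.123, 0.992, -0.0], [0.992, -0.123, 0.0], [0.0, -0.0, -1.0]]
contact_force: [-1.3, -0.9, 0.9]
grip_width: 0.996
gripper_force: 0.0
t: 12.8
tool_pos: [0.5131, -0.0351, 0.1177]
tool_rot: [[0.123, 0.992, 0.001], [0.992, -0.123, -0.0], [-0.0, 0.001, -1.0]]
contact_force: [-1.0, 0.0, 6.1]
grip_width: 0.281
gripper_force: 39.1
t: 13.42
tool_pos: [0.5016, -0.1091, 0.1885]
tool_rot: [[0.12, 0.993, 0.003], [0.993, -0.12, -0.0], [0.0, 0.003, -1.0]]
contact_force: [-0.2, 0.5, -2.4]
grip_width: 0.279
gripper_force: 39.4
t: 14.05
tool_pos: [0.4613, -0.3425, 0.1871]
tool_rot: [[0.123, 0.992, -0.0], [0.992, -0.123, 0.0], [0.0, -0.0, -1.0]]
contact_force: [0.3, 0.3, -1.8]
grip_width: 0.283
gripper_force: 39.4
t: 14.68
tool_pos: [0.4577, -0.3618, 0.1242]
tool_rot: [[0.122, 0.992, -0.002], [0.992, -0.122, 0.002], [0.002, -0.002, -1.0]]
contact_force: [-0.0, -0.5, -1.6]
grip_width: 0.283
gripper_force: 39.4
```

```bash
python3 -m inch '[[0,0,0,0,0,0.6,0],[0,0,0,0,0,0.5,0],[0,0,0,0,0,0.2,0],[0,0,0,0,0,0.05,0],[0,0,0,0,0,0,0]]' 
python3 -m inch '[[0,0,0,0,0,0.05,0],[0,0,0,0,0,0.05,0],[0,0,0,0,0,0.05,0],[0,0,0,0,0,0.05,0],[0,0,0,0,0,0,0]]'
```

```text
t: 15.3
tool_pos: [0.4582, -0.363, 0.1117]
tool_rot: [[0.123, 0.992, 0.0], [0.992, -0.123, -0.0], [-0.0, 0.0, -1.0]]
contact_force: [0.3, 0.0, -0.5]
grip_width: 0.278
gripper_force: 39.4
t: 15.92
tool_pos: [0.4581, -0.363, 0.1098]
tool_rot: [[0.123, 0.992, 0.0], [0.992, -0.123, -0.0], [-0.0, 0.0, -1.0]]
contact_force: [-0.8, 0.4, 1.6]
grip_width: 0.281
gripper_force: 39.8
```

```bash
python3 -m inch '[[0,0,0,0,0,0,0.75],[0,0,0,0,0,0,0.75],[0,0,0,0,0,-1,0.75],[0,0,0,0,0,-4,0.75],[0,0,0,0,0,-4.1,1]]' >/dev/null
python3 -m inch '[[0,0,0,5.25,0.1,0,1],[0,0,0,5.25,0.1,0,1],[0,0,0,5.25,0.1,0,1],[0,0,0,5.25,0.1,0,1],[0,0,0,5.25,0.1,0,1]]' >/dev/null
python3 -m inch '[[0,0,0,5.25,0.1,0,1],[0,0,0,5.25,0.1,0,1],[0,0,0,5.25,0.2,0,1],[0,0,0,0,0,0,1],[0,0,0,0,0,0,1]]'
python3 cap.py y w4 .5185 .0535 .136
```

```text
t: 17.8
tool_pos: [0.5186, 0.0528, 0.2009]
tool_rot: [[0.122, 0.993, 0.0], [0.993, -0.122, -0.001], [-0.001, 0.0, -1.0]]
contact_force: [0.5, 0.1, -0.2]
grip_width: 1.003
gripper_force: 0.0
state [0.5186 0.0528 0.2009] expected px [316.4733 207.8448] r 18.08817050767765 delta cm [ 0.068  -0.0204 -0.0001]
crop origin 266 157
```

View pics/w4.png

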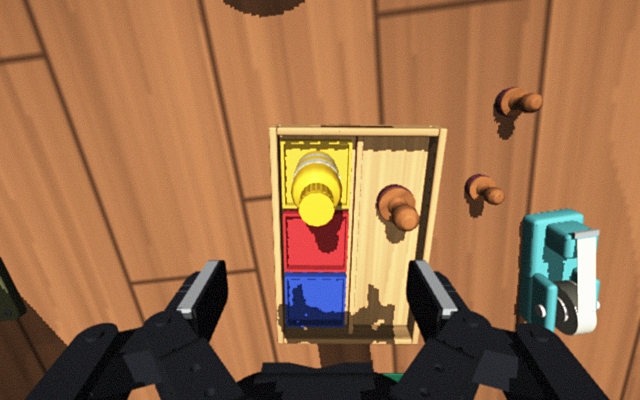

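The yellow cap top is at (316,208), right under the tool. The stamp knob shows at (404,217).

```bash
python3 -m inch '[[0,0,0,0.05,0,3,1],[0,0,0,0,0,3,1],[0,0,0,0,0,1.5,1],[0,0,0,0,0,0.85,1],[0,0,0,0,0,0,1]]' 
python3 -m inch '[[0,0,0,0,0,0,0],[0,0,0,0,0,0,0],[0,0,0,0,0,0,0],[0,0,0,0,0,0,0],[0,0,0,0,0,0,0]]' 40
python3 -m inch '[[0,0,0,0,0,-1,0],[0,0,0,0,0,-2,0],[0,0,0,0,0,-3,0],[0,0,0,-2.5,0.5,-1,0],[0,0,0,-4.5,0.9,0,0]]' 
python3 -m inch '[[0,0,0,-4.5,0.9,0,0],[0,0,0,-4.5,0.9,0,0],[0,0,0,-4.5,0.9,0,0],[0,0,0,-4.5,0.9,0,0],[0,0,0,-4.5,0.9,0,0]]' 
python3 -m inch '[[0,0,0,-4,0.7,0,0],[0,0,0,-2.4,0.3,0,0],[0,0,0,0,0,2.5,0],[0,0,0,0,0,2.5,0],[0,0,0,0,0,1.2,0]]'
python3 -m inch '[[0,0,0,0,0,0.6,0],[0,0,0,0,0,0.5,0],[0,0,0,0,0,0.2,0],[0,0,0,0,0,0.05,0],[0,0,0,0,0,0,0]]' 
python3 -m inch '[[0,0,0,0,0,0.05,0],[0,0,0,0,0,0.05,0],[0,0,0,0,0,0.05,0],[0,0,0,0,0,0.05,0],[0,0,0,0,0,0,0]]'
```

```text
t: 18.48
tool_pos: [0.5188, 0.0529, 0.117]
tool_rot: [[0.124, 0.992, -0.0], [0.992, -0.124, -0.0], [-0.0, -0.0, -1.0]]
contact_force: [0.0, 0.7, -0.6]
grip_width: 0.999
gripper_force: 0.0
t: 19.1
tool_pos: [0.519, 0.0535, 0.1177]
tool_rot: [[0.123, 0.992, 0.001], [0.992, -0.123, 0.0], [0.0, 0.001, -1.0]]
contact_force: [-0.9, 0.1, 5.1]
grip_width: 0.283
gripper_force: 39.1
t: 19.73
tool_pos: [0.5248, -0.0174, 0.1884]
tool_rot: [[0.12, 0.993, 0.003], [0.993, -0.12, 0.0], [0.001, 0.002, -1.0]]
contact_force: [0.2, 0.4, -1.7]
grip_width: 0.283
gripper_force: 39.5
t: 20.35
tool_pos: [0.5407, -0.248, 0.1869]
tool_rot: [[0.123, 0.992, -0.001], [0.992, -0.123, 0.0], [0.0, -0.001, -1.0]]
contact_force: [0.5, 0.8, -2.2]
grip_width: 0.28
gripper_force: 39.5
t: 20.98
tool_pos: [0.5419, -0.3102, 0.1233]
tool_rot: [[0.123, 0.992, -0.003], [0.992, -0.123, 0.002], [0.002, -0.003, -1.0]]
contact_force: [0.2, 0.0, -1.3]
grip_width: 0.283
gripper_force: 39.5
t: 21.6
tool_pos: [0.5433, -0.3116, 0.1119]
tool_rot: [[0.123, 0.992, 0.001], [0.992, -0.123, -0.0], [-0.0, 0.001, -1.0]]
contact_force: [0.3, -0.1, -1.5]
grip_width: 0.28
gripper_force: 39.5
t: 22.22
tool_pos: [0.5431, -0.3115, 0.1098]
tool_rot: [[0.123, 0.992, 0.0], [0.992, -0.123, -0.0], [-0.0, 0.0, -1.0]]
contact_force: [-0.2, 0.9, 0.6]
grip_width: 0.277
gripper_force: 39.8
```

```bash
python3 -m inch '[[0,0,0,0,0,0,0.75],[0,0,0,0,0,0,0.75],[0,0,0,0,0,-1,0.75],[0,0,0,0,0,-4,0.75],[0,0,0,0,0,-4.1,1]]' >/dev/null
python3 -m inch '[[0,0,0,5.3,0.35,0,1],[0,0,0,5.3,0.35,0,1],[0,0,0,5.3,0.35,0,1],[0,0,0,5.3,0.35,0,1],[0,0,0,5.3,0.35,0,1]]' >/dev/null
python3 -m inch '[[0,0,0,5.6,0.35,3,1],[0,0,0,0,0,3,1],[0,0,0,0,0,0,1],[0,0,0,0,0,0,1],[0,0,0,0,0,0,1]]'
python3 cap.py r w5 .603 .005 .060
python3 - <<'E'
from h import *
a=cv2.cvtColor(capture("side"),cv2.COLOR_RGB2BGR);cv2.imwrite("pics/side2.png",a)
b=cv2.imread("pics/w5.png")
o=np.hstack([cv2.resize(a[120:400,180:480],(400,373)),cv2.resize(b[0:280,250:550],(400,373))])
cv2.imwrite("pics/c5.png",o)
E
```

```text
t: 24.1
tool_pos: [0.6044, 0.0027, 0.1428]
tool_rot: [[0.124, 0.992, 0.003], [0.992, -0.124, -0.0], [0.0, 0.003, -1.0]]
contact_force: [-0.3, 0.6, -0.4]
grip_width: 0.999
gripper_force: 0.0
state [0.6044 0.0027 0.1428] expected px [314.3574 198.3053] r 16.903758416100818 delta cm [ 0.2159 -0.1656 -0.0005]
crop origin 264 148
```

View pics/c5.png

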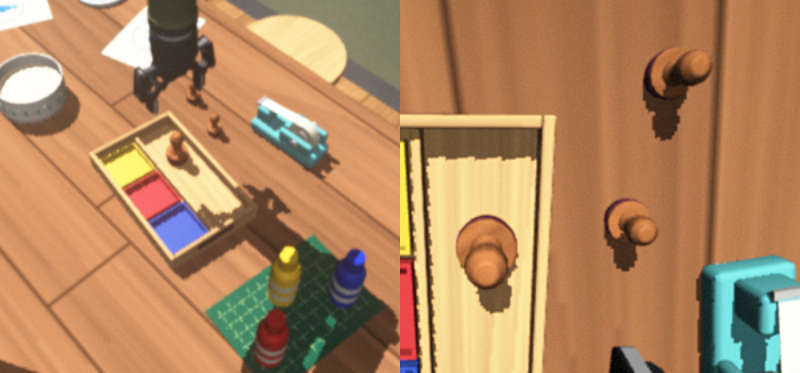

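Left panel: all three bottles stand on the mat. Right panel: the knob is at wrist pixel (316,197), about 2.5 mm off in tool x. I'll descend and grip the stamp by the knob.

```bash
python3 -m inch '[[0,0,0,0.25,0,3,1],[0,0,0,0,0,3,1],[0,0,0,0,0,2,1],[0,0,0,0,0,1.1,1],[0,0,0,0,0,0,1]]' 
python3 -m inch '[[0,0,0,0,0,0,0],[0,0,0,0,0,0,0],[0,0,0,0,0,0,0],[0,0,0,0,0,0,0],[0,0,0,0,0,0,0]]' 40
python3 -m inch '[[0,0,0,0,0,-1,0],[0,0,0,0,0,-2,0],[0,0,0,0,0,-3,0],[0,0,0,0,0,-3,0],[0,0,0,0,0,0,0]]' 
python3 cap.py r w6 .604 .005 .140
python3 - <<'E'
from h import *
a=cv2.cvtColor(capture("side"),cv2.COLOR_RGB2BGR);cv2.imwrite("pics/side3.png",a)
b=cv2.imread("pics/w6.png")
cv2.imwrite("pics/c6.png",np.hstack([cv2.resize(a[100:240,150:370],(440,280)),cv2.resize(b[200:400,170:470],(420,280))])[:, :800])
C=cam("side");H=hsv(a)
# tin rim points / card blob
m=cv2.inRange(H,(0,0,170),(60,90,255));m[:, :165]=0;m[:,240:]=0;m[:150]=0;m[220:]=0
x=blobs(m,2);print([(cv2.boundingRect(k),k.sum()) for k in x])
E
```

```text
t: 24.82
tool_pos: [0.6033, 0.0058, 0.0498]
tool_rot: [[0.123, 0.992, -0.001], [0.992, -0.123, 0.0], [-0.0, -0.001, -1.0]]
contact_force: [-0.4, 0.6, 1.3]
grip_width: 1.001
gripper_force: 0.0
t: 25.45
tool_pos: [0.6037, 0.0061, 0.0508]
tool_rot: [[0.123, 0.992, 0.001], [0.992, -0.123, -0.0], [0.0, 0.001, -1.0]]
contact_force: [-1.3, 0.5, 6.0]
grip_width: 0.264
gripper_force: 39.1
t: 26.08
tool_pos: [0.6057, 0.006, 0.1429]
tool_rot: [[0.123, 0.992, 0.006], [0.992, -0.123, -0.0], [0.0, 0.006, -1.0]]
contact_force: [0.4, -0.2, -0.5]
grip_width: 0.263
gripper_force: 38.9
state [0.6057 0.006  0.1429] expected px [314.11   249.7981] r 24.03820230007001 delta cm [-0.1161 -0.1582 -0.001 ]
crop origin 264 199
[((173, 159, 55, 39), np.uint64(1233))]
```

View pics/c6.png

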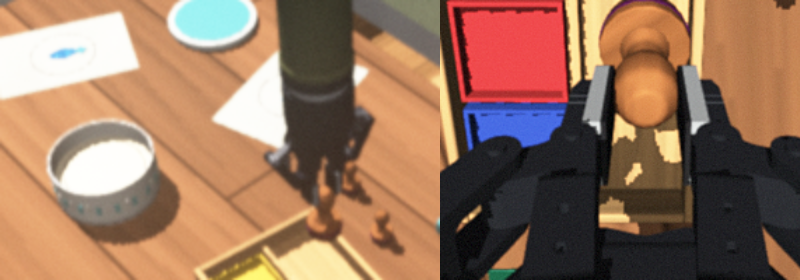

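The stamp is held upright between the pads and clear of the caddy. In the left panel the tin's rim is centred near (102,158). I'll move above the tin.

```bash
python3 -m inch '[[0,0,0,2,-1,-2,0],[0,0,0,4.5,-2.2,0,0],[0,0,0,4.5,-2.2,0,0],[0,0,0,4.5,-2.2,0,0],[0,0,0,4.5,-2.2,0,0]]' >/dev/null
python3 -m inch '[[0,0,0,4.5,-2.2,0,0],[0,0,0,3.6,-1.8,0,0],[0,0,0,2.2,-1.1,0,0],[0,0,0,0,0,0,0],[0,0,0,0,0,0,0]]'
python3 cap.py r w7 .495 .325 .062
python3 - <<'E'
from h import *
i=cv2.imread("pics/w7.png");H=hsv(i)
m=cv2.inRange(H,(0,0,110),(179,70,255));m[300:]=0
print([(cv2.boundingRect(k),k.sum()) for k in blobs(m,4)])
C=cam("wrist")
for r in (.07,.067): print(r,[proj(C,(.495+r*np.cos(t),.325+r*np.sin(t),.062)).round() for t in np.radians([-7,83,173,263])])
E
```

```text
t: 27.42
tool_pos: [0.4922, 0.3242, 0.1588]
tool_rot: [[0.123, 0.992, -0.002], [0.992, -0.123, -0.002], [-0.002, -0.002, -1.0]]
contact_force: [-1.0, -1.1, -1.6]
grip_width: 0.259
gripper_force: 38.8
state [0.4922 0.3242 0.1588] expected px [320.0621 193.8736] r 16.042339315774814 delta cm [ 0.1129  0.2643 -0.0007]
crop origin 270 143
[((501, 81, 139, 179), np.uint64(16117)), ((234, 102, 166, 192), np.uint64(15949))]
0.07 [array([403., 194.]), array([320., 107.]), array([236., 194.]), array([319., 266.])]
0.067 [array([399., 194.]), array([320., 111.]), array([240., 194.]), array([319., 264.])]
```

View pics/w7.png

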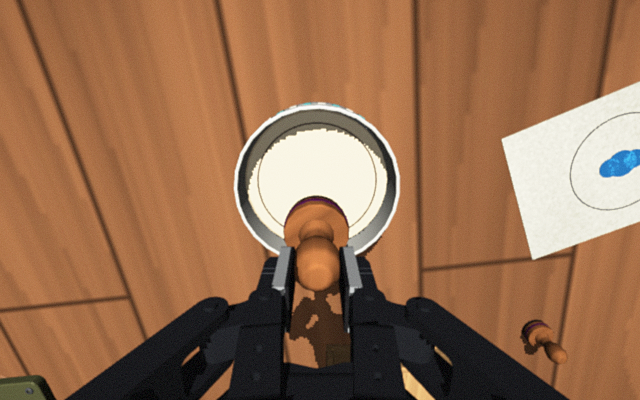

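The rim spans columns 235–400 with its top near row 107, so the stamp is centred to within about 1 mm. I'll lower it and feel for the cards.

```bash
python3 -m inch '[[0,0,0,0.1,0.05,2,0],[0,0,0,0,0,2,0],[0,0,0,0,0,1.5,0],[0,0,0,0,0,1,0],[0,0,0,0,0,0,0]]'
python3 -m inch '[[0,0,0,0,0,0.1,0],[0,0,0,0,0,0.1,0],[0,0,0,0,0,0.1,0],[0,0,0,0,0,0.1,0],[0,0,0,0,0,0.1,0]]'
python3 -m inch '[[0,0,0,0,0,0.1,0],[0,0,0,0,0,0.1,0],[0,0,0,0,0,0.1,0],[0,0,0,0,0,0.1,0],[0,0,0,0,0,0.1,0]]'
```

```text
t: 28.1
tool_pos: [0.4932, 0.3254, 0.0942]
tool_rot: [[0.123, 0.992, -0.001], [0.992, -0.123, -0.001], [-0.001, -0.001, -1.0]]
contact_force: [-0.3, -1.1, -0.7]
grip_width: 0.262
gripper_force: 38.8
t: 28.72
tool_pos: [0.4934, 0.3261, 0.0901]
tool_rot: [[0.123, 0.992, 0.0], [0.992, -0.123, 0.0], [0.0, 0.0, -1.0]]
contact_force: [-0.7, 0.6, -0.6]
grip_width: 0.257
gripper_force: 38.8
t: 29.35
tool_pos: [0.4934, 0.326, 0.085]
tool_rot: [[0.123, 0.992, -0.0], [0.992, -0.123, -0.0], [-0.0, -0.0, -1.0]]
contact_force: [-0.5, 0.1, -0.6]
grip_width: 0.26
gripper_force: 38.8
```

```bash
cat > nocontact.py <<'E'
# exit 0 while nothing is felt below
from station import get_state
import sys,numpy as np
s=get_state();f=s["contact_force"][2];print("z",round(s["tool_pos"][2],4),"fz",round(f,2));sys.exit(0 if f<1.2 else 1)
E
python3 -m inch '[[0,0,0,0,0,0.06,0],[0,0,0,0,0,0.06,0],[0,0,0,0,0,0.06,0],[0,0,0,0,0,0.06,0],[0,0,0,0,0,0,0]]' >/dev/null; python3 nocontact.py &&
python3 -m inch '[[0,0,0,0,0,0.06,0],[0,0,0,0,0,0.06,0],[0,0,0,0,0,0.06,0],[0,0,0,0,0,0.06,0],[0,0,0,0,0,0,0]]' >/dev/null && python3 nocontact.py &&
python3 -m inch '[[0,0,0,0,0,0.06,0],[0,0,0,0,0,0.06,0],[0,0,0,0,0,0.06,0],[0,0,0,0,0,0.06,0],[0,0,0,0,0,0,0]]' >/dev/null && python3 nocontact.py &&
python3 -m inch '[[0,0,0,0,0,0.06,0],[0,0,0,0,0,0.06,0],[0,0,0,0,0,0.06,0],[0,0,0,0,0,0.06,0],[0,0,0,0,0,0,0]]' >/dev/null && python3 nocontact.py &&
python3 -m inch '[[0,0,0,0,0,0.06,0],[0,0,0,0,0,0.06,0],[0,0,0,0,0,0.06,0],[0,0,0,0,0,0.06,0],[0,0,0,0,0,0,0]]' >/dev/null && python3 nocontact.py
```

```text
z 0.0826 fz -0.41
z 0.0801 fz 0.19
z 0.0794 fz 9.62
```

```bash
python3 -m inch '[[0,0,0,0,0,-0.1,0],[0,0,0,0,0,0,0],[0,0,0,0,0,0,0],[0,0,0,0,0,0,0],[0,0,0,0,0,0,0]]' | grep -E "pos|contact"
python3 -m inch '[[0,0,0,0,0,0,0.6],[0,0,0,0,0,0,0.6],[0,0,0,0,0,0,0.6],[0,0,0,0,0,0,0.6],[0,0,0,0,0,-0.5,0.6]]' | grep -E "pos|contact|width"
python3 -m inch '[[0,0,0,0,0,-2,0.6],[0,0,0,0,0,-4,0.6],[0,0,0,0,0,-5.5,0.6],[0,0,0,0,0,0,0.6],[0,0,0,0,0,0,0.6]]' | grep -E "pos|contact|width"
python3 cap.py r w8 .4934 .326 .1
```

```text
tool_pos: [0.4935, 0.3262, 0.0795]
contact_force: [-2.0, -0.6, 6.1]
tool_pos: [0.4931, 0.3258, 0.0835]
contact_force: [-0.2, 0.1, 0.8]
grip_width: 0.603
tool_pos: [0.4932, 0.3259, 0.1991]
contact_force: [0.1, -0.3, -0.2]
grip_width: 0.601
state [0.4932 0.3259 0.1991] expected px [316.9179 194.3889] r 15.888478728299658 delta cm [0.0143 0.0199 0.    ]
crop origin 266 144
```

View pics/w8.png

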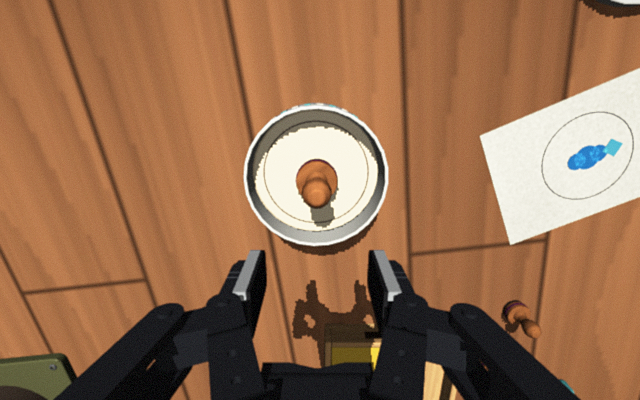

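The stamp stands upright on the cards at (316,180), in the middle of the tin. Next are the bottles, starting with yellow.

```bash
python3 -m inch '[[0,0,0,-5.7,1.2,0,0.8],[0,0,0,-5.7,1.2,0,0.8],[0,0,0,-5.7,1.2,0,0.8],[0,0,0,-5.7,1.2,0,0.8],[0,0,0,-5.7,1.2,0,0.8]]' >/dev/null
python3 -m inch '[[0,0,0,-5.7,1.2,0,0.8],[0,0,0,-5.7,1.2,0,0.8],[0,0,0,-5.7,1.2,0,0.8],[0,0,0,-5.7,1.2,0,0.8],[0,0,0,-5.7,1,0,0.8]]' >/dev/null
python3 -m inch '[[0,0,0,-5.6,1,0,0.8],[0,0,0,0,0,0,0.8],[0,0,0,0,0,0,0.8],[0,0,0,0,0,0,0.8],[0,0,0,0,0,0,0.8]]'
python3 cap.py y w9 .5431 -.3115 .128
python3 - <<'E'
from h import *
s=get_state();print(delta(s,(.5431,-.3115),.1098))
a=cv2.cvtColor(capture("side"),cv2.COLOR_RGB2BGR)
b=cv2.imread("pics/w9.png");cv2.imwrite("pics/c9.png",np.hstack([cv2.resize(a[130:400,150:480],(400,327)),cv2.resize(b,(400,250),interpolation=cv2.INTER_AREA)[:, :] if 0 else cv2.copyMakeBorder(cv2.resize(b,(400,250)),0,77,0,0,0)]))
E
```

```text
t: 35.02
tool_pos: [0.5436, -0.3094, 0.1988]
tool_rot: [[0.121, 0.993, -0.0], [0.993, -0.121, 0.0], [0.0, -0.0, -1.0]]
contact_force: [-0.5, 0.2, -0.3]
grip_width: 0.8
gripper_force: 0.0
state [ 0.5436 -0.3094  0.1988] expected px [316.5509 208.6322] r 17.602104439900174 delta cm [-0.2102 -0.02   -0.0001]
crop origin 266 158
[-0.1889 -0.0352  8.9159]
```

View pics/c9.png

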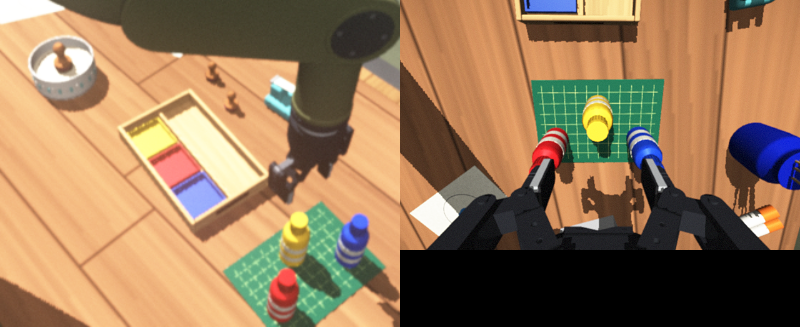

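The left view shows the stamp in the tin and all the bottles upright. In the right view the yellow cap is at wrist pixel (317,208), as expected.

```bash
python3 -m inch '[[0,0,0,-0.2,0,3,0.8],[0,0,0,0,0,3,0.8],[0,0,0,0,0,2,0.8],[0,0,0,0,0,0.9,0.8],[0,0,0,0,0,0,0.8]]' |grep -E "pos|contact"
python3 -m inch '[[0,0,0,0,0,0,0],[0,0,0,0,0,0,0],[0,0,0,0,0,0,0],[0,0,0,0,0,0,0],[0,0,0,0,0,0,0]]' 40|grep -E "pos|contact|width"
python3 -m inch '[[0,0,0,0,0,-1,0],[0,0,0,0,0,-2,0],[0,0,0,0,0,-3,0],[0,0,0,2.5,-0.5,-1,0],[0,0,0,4.5,-0.9,0,0]]' |grep -E "pos|width"
python3 -m inch '[[0,0,0,4.5,-0.9,0,0],[0,0,0,4.5,-0.9,0,0],[0,0,0,4.5,-0.9,0,0],[0,0,0,4.5,-0.9,0,0],[0,0,0,4.5,-0.9,0,0]]' |grep -E "pos|width"
python3 -m inch '[[0,0,0,4,-0.8,0,0],[0,0,0,2,-0.4,0,0],[0,0,0,0,0,0,0],[0,0,0,0,0,0,0],[0,0,0,0,0,0,0]]'
python3 - <<'E'
from h import *
s=get_state();print(delta(s,(.5168,.0495),.1178))
E
```

```text
tool_pos: [0.5433, -0.3126, 0.1096]
contact_force: [0.2, -0.1, 0.3]
tool_pos: [0.5438, -0.3135, 0.1111]
contact_force: [-1.3, -0.9, 6.6]
grip_width: 0.279
tool_pos: [0.5385, -0.2413, 0.1805]
grip_width: 0.277
tool_pos: [0.519, -0.0101, 0.1793]
grip_width: 0.276
t: 38.25
tool_pos: [0.5162, 0.0474, 0.1797]
tool_rot: [[0.124, 0.992, -0.0], [0.992, -0.124, -0.0], [-0.0, -0.0, -1.0]]
contact_force: [0.8, -0.3, -1.4]
grip_width: 0.276
gripper_force: 39.4
[0.212  0.0328 6.1876]
```

```bash
python3 -m inch '[[0,0,0,0.2,0,2,0],[0,0,0,0,0,2,0],[0,0,0,0,0,1.2,0],[0,0,0,0,0,0.5,0],[0,0,0,0,0,0,0]]' |grep -E "pos|contact"
python3 -m inch '[[0,0,0,0,0,0.05,0],[0,0,0,0,0,0.05,0],[0,0,0,0,0,0.05,0],[0,0,0,0,0,0.05,0],[0,0,0,0,0,0,0]]' >/dev/null;  python3 nocontact.py &&
python3 -m inch '[[0,0,0,0,0,0.05,0],[0,0,0,0,0,0.05,0],[0,0,0,0,0,0.05,0],[0,0,0,0,0,0,0],[0,0,0,0,0,0,0]]' >/dev/null && python3 nocontact.py &&
python3 -m inch '[[0,0,0,0,0,0.05,0],[0,0,0,0,0,0.05,0],[0,0,0,0,0,0.05,0],[0,0,0,0,0,0,0],[0,0,0,0,0,0,0]]' >/dev/null && python3 nocontact.py; python3 -c "from h import *;print(get_state()['tool_pos'])"
```

```text
tool_pos: [0.5168, 0.0498, 0.1228]
contact_force: [0.5, -0.3, -2.8]
z 0.1208 fz -2.19
z 0.1193 fz -1.65
z 0.1191 fz 7.47
[0.5173 0.0502 0.1191]
```

```bash
python3 -m inch '[[0,0,0,0,0,-0.05,0],[0,0,0,0,0,0,0.75],[0,0,0,0,0,0,0.75],[0,0,0,0,0,-1,0.75],[0,0,0,0,0,-3,0.75]]' |grep -E "pos|contact"
python3 -m inch '[[0,0,0,-2,0,-4,0.8],[0,0,0,-5.2,-0.1,0,0.8],[0,0,0,-5.2,-0.1,0,0.8],[0,0,0,-5.2,-0.1,0,0.8],[0,0,0,-5.2,-0.1,0,0.8]]' >/dev/null
python3 -m inch '[[0,0,0,-5.2,-0.1,0,0.8],[0,0,0,-5.2,-0.1,0,0.8],[0,0,0,-5.2,-0.1,0,0.8],[0,0,0,-3.3,-0.1,0,0.8],[0,0,0,0,0,0,0.8]]' >/dev/null
python3 -m inch '[[0,0,0,0,0,0,0.8],[0,0,0,0,0,0,0.8],[0,0,0,0,0,0,0.8],[0,0,0,0,0,0,0.8],[0,0,0,0,0,0,0.8]]'
python3 - <<'E'
from h import *
s=get_state();print(delta(s,(.4581,-.363),.1098))
E
```

```text
tool_pos: [0.5154, 0.05, 0.1576]
contact_force: [0.1, -0.1, -0.4]
t: 43.25
tool_pos: [0.4577, -0.3624, 0.1984]
tool_rot: [[0.122, 0.992, 0.0], [0.992, -0.122, -0.0], [-0.0, 0.0, -1.0]]
contact_force: [-0.8, 0.4, -0.0]
grip_width: 0.803
gripper_force: 0.0
[-0.0509  0.0444  8.8644]
```

```bash
python3 -m inch '[[0,0,0,-0.05,0.05,3,0.8],[0,0,0,0,0,3,0.8],[0,0,0,0,0,2,0.8],[0,0,0,0,0,0.85,0.8],[0,0,0,0,0,0,0.8]]' |grep -E "pos|contact"
python3 -m inch '[[0,0,0,0,0,0,0],[0,0,0,0,0,0,0],[0,0,0,0,0,0,0],[0,0,0,0,0,0,0],[0,0,0,0,0,0,0]]' 40|grep -E "pos|contact|width"
python3 -m inch '[[0,0,0,0,0,-1,0],[0,0,0,0,0,-2,0],[0,0,0,0,0,-3,0],[0,0,0,2.5,0,-1,0],[0,0,0,4.5,0.1,0,0]]' |grep -E "pos|width"
python3 -m inch '[[0,0,0,4.5,0.1,0,0],[0,0,0,4.5,0.1,0,0],[0,0,0,4.5,0.1,0,0],[0,0,0,4.5,0.1,0,0],[0,0,0,4.5,0.1,0,0]]' |grep -E "pos|width"
python3 -m inch '[[0,0,0,2.4,0.1,0,0],[0,0,0,1.5,0,0,0],[0,0,0,0,0,0,0],[0,0,0,0,0,0,0],[0,0,0,0,0,0,0]]'
python3 - <<'E'
from h import *
s=get_state();print(delta(s,(.5065,-.0325),.1178))
E
```

```text
tool_pos: [0.4579, -0.3632, 0.1095]
contact_force: [0.5, -0.4, 0.3]
tool_pos: [0.4584, -0.3639, 0.111]
contact_force: [-1.0, 0.9, 5.6]
grip_width: 0.278
tool_pos: [0.4681, -0.2937, 0.1807]
grip_width: 0.278
tool_pos: [0.4989, -0.0684, 0.1793]
grip_width: 0.278
t: 46.38
tool_pos: [0.5059, -0.0337, 0.1798]
tool_rot: [[0.124, 0.992, -0.0], [0.992, -0.124, -0.0], [-0.0, -0.0, -1.0]]
contact_force: [-0.3, -0.7, -0.7]
grip_width: 0.279
gripper_force: 39.4
[0.1253 0.0488 6.196 ]
```

```bash
python3 -m inch '[[0,0,0,0.12,0.05,2,0],[0,0,0,0,0,2,0],[0,0,0,0,0,1.2,0],[0,0,0,0,0,0.7,0],[0,0,0,0,0,0,0]]' |grep -E "pos|contact"
python3 -m inch '[[0,0,0,0,0,0.05,0],[0,0,0,0,0,0.05,0],[0,0,0,0,0,0.05,0],[0,0,0,0,0,0,0],[0,0,0,0,0,0,0]]' >/dev/null;  python3 nocontact.py &&
python3 -m inch '[[0,0,0,0,0,0.05,0],[0,0,0,0,0,0.05,0],[0,0,0,0,0,0,0],[0,0,0,0,0,0,0],[0,0,0,0,0,0,0]]' >/dev/null && python3 nocontact.py &&
python3 -m inch '[[0,0,0,0,0,0.05,0],[0,0,0,0,0,0.05,0],[0,0,0,0,0,0,0],[0,0,0,0,0,0,0],[0,0,0,0,0,0,0]]' >/dev/null && python3 nocontact.py; python3 -c "from h import *;print(get_state()['tool_pos'])"
```

```text
tool_pos: [0.5065, -0.0318, 0.1206]
contact_force: [-0.1, 0.5, -1.4]
z 0.1194 fz -1.28
z 0.1191 fz 5.83
[ 0.5069 -0.0317  0.1191]
```

```bash
python3 -m inch '[[0,0,0,0,0,-0.05,0],[0,0,0,0,0,0,0.75],[0,0,0,0,0,0,0.75],[0,0,0,0,0,-1,0.75],[0,0,0,0,0,-3,0.75]]' |grep -E "pos|contact"
python3 -m inch '[[0,0,0,-2,0.9,-4,0.8],[0,0,0,-5.2,2.3,0,0.8],[0,0,0,-5.2,2.3,0,0.8],[0,0,0,-5.2,2.3,0,0.8],[0,0,0,-5.2,2.3,0,0.8]]' >/dev/null
python3 -m inch '[[0,0,0,-5.2,2.3,0,0.8],[0,0,0,-5.2,2.4,0,0.8],[0,0,0,0,0,0,0.8],[0,0,0,0,0,0,0.8],[0,0,0,0,0,0,0.8]]'
python3 - <<'E'
from h import *
s=get_state();print(delta(s,(.6133,-.3797),.1095))
E
```

```text
tool_pos: [0.5053, -0.0314, 0.1583]
contact_force: [0.7, -0.0, -0.2]
t: 50.12
tool_pos: [0.6124, -0.3778, 0.1992]
tool_rot: [[0.122, 0.993, -0.0], [0.993, -0.122, 0.001], [0.001, -0.0, -1.0]]
contact_force: [-0.5, 0.0, -0.2]
grip_width: 0.799
gripper_force: 0.0
[-0.1872  0.1153  8.972 ]
```

```bash
python3 -m inch '[[0,0,0,-0.2,0.1,3,0.8],[0,0,0,0,0,3,0.8],[0,0,0,0,0,2,0.8],[0,0,0,0,0,0.9,0.8],[0,0,0,0,0,0,0.8]]' |grep -E "pos|contact"
python3 -m inch '[[0,0,0,0,0,0,0],[0,0,0,0,0,0,0],[0,0,0,0,0,0,0],[0,0,0,0,0,0,0],[0,0,0,0,0,0,0]]' 40|grep -E "pos|contact|width"
python3 -m inch '[[0,0,0,0,0,-1,0],[0,0,0,0,0,-2,0],[0,0,0,0,0,-3,0],[0,0,0,2.5,-1.5,-1,0],[0,0,0,4.1,-2.4,0,0]]' |grep -E "pos|width"
python3 -m inch '[[0,0,0,4.1,-2.4,0,0],[0,0,0,4.1,-2.4,0,0],[0,0,0,4.1,-2.4,0,0],[0,0,0,4.1,-2.4,0,0],[0,0,0,1.9,-1.4,0,0]]' |grep -E "pos|width"
python3 -m inch '[[0,0,0,0,0,0,0],[0,0,0,0,0,0,0],[0,0,0,0,0,0,0],[0,0,0,0,0,0,0],[0,0,0,0,0,0,0]]'
python3 - <<'E'
from h import *
s=get_state();print(delta(s,(.4962,-.1145),.1178))
E
```

```text
tool_pos: [0.6134, -0.3803, 0.1099]
contact_force: [0.8, 0.1, 0.6]
tool_pos: [0.6139, -0.3819, 0.1113]
contact_force: [-1.4, -0.8, 5.0]
grip_width: 0.277
tool_pos: [0.5838, -0.3121, 0.1809]
grip_width: 0.275
tool_pos: [0.4945, -0.1137, 0.1797]
grip_width: 0.276
t: 53.25
tool_pos: [0.4964, -0.1165, 0.1797]
tool_rot: [[0.124, 0.992, -0.0], [0.992, -0.124, -0.0], [-0.0, -0.0, -1.0]]
contact_force: [-0.2, -0.0, -1.8]
grip_width: 0.282
gripper_force: 39.5
[ 0.1974 -0.04    6.1851]
```

```bash
python3 -m inch '[[0,0,0,0.2,0,2,0],[0,0,0,0,0,2,0],[0,0,0,0,0,1.2,0],[0,0,0,0,0,0.7,0],[0,0,0,0,0,0,0]]' |grep -E "pos|contact"
python3 -m inch '[[0,0,0,0,0,0.05,0],[0,0,0,0,0,0.05,0],[0,0,0,0,0,0.05,0],[0,0,0,0,0,0,0],[0,0,0,0,0,0,0]]' >/dev/null;  python3 nocontact.py &&
python3 -m inch '[[0,0,0,0,0,0.05,0],[0,0,0,0,0,0.05,0],[0,0,0,0,0,0,0],[0,0,0,0,0,0,0],[0,0,0,0,0,0,0]]' >/dev/null && python3 nocontact.py &&
python3 -m inch '[[0,0,0,0,0,0.05,0],[0,0,0,0,0,0.05,0],[0,0,0,0,0,0,0],[0,0,0,0,0,0,0],[0,0,0,0,0,0,0]]' >/dev/null && python3 nocontact.py; python3 -c "from h import *;print(get_state()['tool_pos'])"
```

```text
tool_pos: [0.4964, -0.114, 0.1206]
contact_force: [-0.0, 0.0, -2.0]
z 0.1194 fz -2.21
z 0.1193 fz 4.98
[ 0.4968 -0.1142  0.1193]
```

Contact felt. I'll release, retreat upwards and to the right, and check the scene.

```bash
python3 -m inch '[[0,0,0,0,0,-0.05,0],[0,0,0,0,0,0,0.75],[0,0,0,0,0,0,0.75],[0,0,0,0,0,-1,0.75],[0,0,0,0,0,-3,0.75]]' |grep -E "pos|contact"
python3 -m inch '[[0,0,0,0,0,-4,0.8],[0,0,0,-3,0,-4,0.8],[0,0,0,-5,0,0,0.8],[0,0,0,-5,0,0,0.8],[0,0,0,0,0,0,0.8]]'
python3 - <<'E'
from h import *
a,b,w=[cv2.cvtColor(capture(n),cv2.COLOR_RGB2BGR) for n in("side","scene","wrist")]
cv2.imwrite("pics/end.png",np.vstack([np.hstack([cv2.resize(a[130:355,160:460],(400,300)),cv2.resize(b[130:310,200:560],(400,300))]),np.hstack([cv2.resize(w,(400,250)),np.zeros((250,400,3),np.uint8)])]))
E
```

```text
tool_pos: [0.4952, -0.1136, 0.1583]
contact_force: [-0.7, -0.2, 0.9]
t: 56.38
tool_pos: [0.4804, -0.2464, 0.2396]
tool_rot: [[0.127, 0.992, 0.001], [0.992, -0.127, -0.002], [-0.002, 0.001, -1.0]]
contact_force: [-0.2, 0.1, -0.9]
grip_width: 0.799
gripper_force: 0.0
```

View pics/end.png

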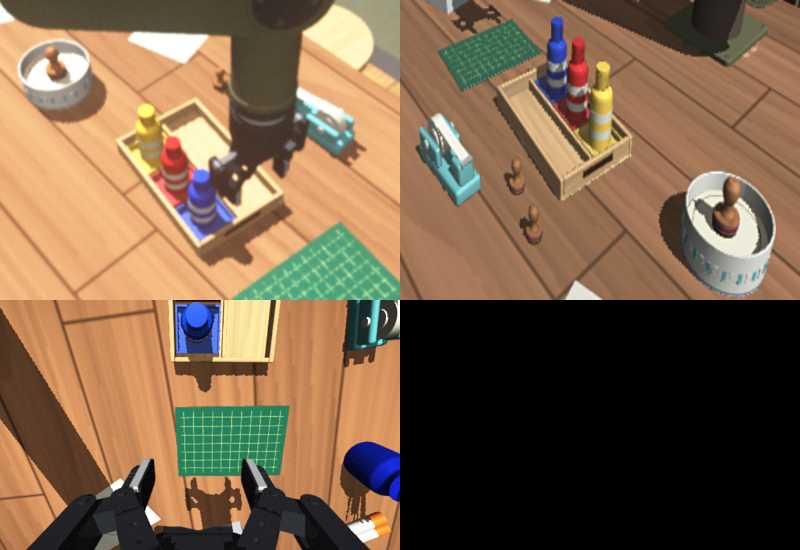

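All three bottles stand in their own dishes: yellow (147,130), red (173,165) and blue (200,200) in the side panel. The stamp is upright in the tin at (52,65) and the dispenser has not moved.

```bash
python3 -c "from station import job_done;print(job_done())"
```

```text
the job is handed in; nothing more can be done
None
```

The job is done and handed in at about 56 s: the stamp stands upright on the cards in the tin, each bottle is back in the dish of its own colour, and the tape dispenser was left where it is.

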